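Open the leaning filter housing: unscrew its spring-loaded cap and park it in the tray

ROBOT

A 7-joint arm with a two-finger parallel gripper is mounted at the origin on a cart in front of the work surface, level with it; the furniture and walls round the work are solid. World frame = base frame: x ahead of the robot, y to its left, z up, the work surface at z = 0. Lengths are in m, angles in rad, forces in N, time in s.
With the tool pointing down it reaches from about 0.425 to 0.95 m from the base axis. Payload 16.7 kg.
Tool frame: the origin (TCP) lies at the very end of the fingers, on their centre line; the grasp point (between the pads) lies 19 mm behind it; z points along the fingers, y is the direction in which the jaws open and shut (so a half turn about z gives the same grasp; the last joint's range is limited). The gripper opens to 94 mm and grips with 3 to 60 N. Pads are 16 mm wide; open, the fingers measure 119 mm over their backs; the gripper's body (75 mm by 177 mm) begins 78 mm behind the grasp point.
Start: joints at [0.999, 0.426, 0.074, 1.606, -0.034, 1.111, -0.067], TCP at [0.277, -0.616, 0.205] pointing down, gripper open.
Joint ranges: [-2.85, 2.85], [-0.5, 2.14], [-1.23, 1.37], [0.21, 2.46], [-1.02, 4.16], [0.16, 2.05], [-2.73, 2.73]. Speed limits (rad/s): [1.89, 1.89, 2.39, 2.39, 3.01, 3.01, 3.01].

INTERFACE

Orientations are given as a unit quaternion [x, y, z, w].
In Python, from bench import manip, viewer gives the robot as it stands.
- The arm moves only by the tool apply_moves, never from a script. Its argument "series" is a list of rows, each a list of 3 entries, a list of its own where there are three numbers: the shift along the tool's x, y, z in m, then the turn, a rotation vector about the tool's x, y, z in degrees, then the finger opening in m, from 0 to 0.094. A call has 1 to 20 rows; each row shifts and turns the commanded pose from where the row before left it, along the tool's axes as they then stand; what a row does not reach is not made up. A row lasts 1/8 s, in which the tool goes at most 62.5 mm and 10.7 degrees, less where a joint would pass 70% of its speed; a pose out of reach is approached as far as the arm can. A call is refused whole if a number of a shift passes 0.0625 or a number of a turn 10.7, either way. A call with a gripper value outside its range is refused whole. The fingers move at their own pace and stop on an object; "force" is the grip in N (left out, the last holds). Time passes only in rows, so rows that do not move let the fingers close. It gives the time, the measured TCP pose, the force and the opening at its end, in the units of the state.
- manip.read_state(): the state, without advancing time (a new reading comes with each control period).
- viewer.capture(name): name is "scene" or "top" or "wrist"; returns a dict with "frame" (420x560x3 uint8, blue, green, red), "z_map" (420x560 float32, m along the optical axis (not along the pixel's ray), 0 where there is no reading), "fx", "fy", "cx", "cy" (pixels), "rvec" (rotation vector, rad) and "tvec" (3), from world to camera coordinates, as OpenCV has them; the wrist camera has in their place "T_tool_cam" (4x4, takes a point from camera to tool coordinates, whose origin is the TCP and whose axes are the flange's). Camera axes: x right, y down, z forward; pixel columns grow to the right and rows downward; lengths in m; the calibration is good to about 2 mm. A picture is of the moment at which its call begins: read the wrist's pose just before it.
- manip.hand_in(): hands the job in, once; it reports no verdict.
The state is a dict: "clock": time; "qpos": joint angles; "qd": joint speeds; "effort": joint torques, N m; "tcp_pos": TCP position; "orientation": TCP orientation; "contact_force": force on the tool from outside, world axes, zero at the start; "ft_torque": the same for the moment, N m; "grip_width": finger opening in m.
Only numpy, scipy, OpenCV 4.12 (cv2) and the standard library are available. Lean on these libraries where they do the work, as an engineer would, in place of code of your own. Each camera call takes 0.05 s, during which the arm holds its last target.

TASK

Open the small filter housing that leans on the bench: unscrew its blue cap anticlockwise by its square head, a part turn at a time, and keep hold of it when the thread ends, because a spring under it pushes it off. Set the cap down gently in the empty half of the red tray, standing flat on its open end with the square head up, without dropping it anywhere, and leave the two bottles in the tray standing where they are.

Things in the scene. Friction and masses are not known exactly. Their poses are not given: they have to be found in the camera images.
- filter_housing: Filter housing, fixed: grey base plate 140 x 130 x 12 mm, two grey cradle cheeks 95 mm high, and a white bowl 60 mm across that leans 32 degrees (0.56 rad) from vertical, about towards the robot. Origin on the bench under the plate; its z is up, the bowl's upper end leans to its -x.
- neck: White threaded neck, fixed. Origin on its axis at the 72 mm wide shoulder where the cap sits, 140 mm above the bench; z runs out along the leaning axis. 43 mm long, 47 mm over the right-hand two-start thread, 24 mm rise per turn, 2 mm play. The seated cap frees after 6.3-7.2 rad anticlockwise (seen from outside), 23-28 mm up, not sooner by pulling; let go part-turned, it stays.
- cap_grip (a point): Grip point of the loose blue screw cap (0.12 kg), on its axis in the square head: 78 mm above the open lower rim, 22 above the flat round top, 19 below the head's upper face. z out along the cap's axis (the neck's z while screwed on), x and y square to the head's sides. Head 42 x 42 mm, 41 high, straight sides; round part below 67 across, 56 high, hollow, open underneath.
- riser (a joint): Orange spring-loaded riser (26 mm rod on the neck's axis) that pushes on the underside of the cap: 0 m pressed in with the cap seated, 0.040 m fully out, when its tip stands 90 mm out from the shoulder: lift the cap clear of it along the axis. Its push is about 10 N pressed in, 7.5 N where the cap comes free, 6 N fully out: a cap not held then jumps off.
- tray: Shallow red tray, fixed, 214 x 390 mm, rim 27 mm high; inner floor 182 x 358 mm, 2 mm above the bench. Origin at the centre of its underside, y along its length; its +y half, nearer the robot, is empty, and two bottles stand at the -y end.
- tray_free (a point): Middle of the empty half of the tray, on its inner floor (85 mm from the tray's centre along its y).
- amber_bottle: Amber bottle with a blue screw cap, 71 mm across, 138 mm high, loose, standing in the far end of the tray. Origin at the centre of its underside. Leave it alone.
- clear_bottle: Clear bottle with a blue screw cap, 56 mm across, 102 mm high, loose, standing in the far end of the tray. Origin at the centre of its underside. Leave it alone.
Mind the look-alikes: they are no part of the job. There is more than one size of the part that bears cap_grip; the job needs the larger.

How it is judged:
On the way, in this order (a step that is already met when the one before it is completed fails the run):
1. the cap is turned part of the way: risen 12 mm on the thread (z of cap_grip in the frame of neck between 0.09 and 0.106 m and angle between the z axis of cap_grip and the z axis of neck, either way round below 0.15 rad), for 0.1 s.
2. the cap is off the neck and in the gripper (distance between cap_grip and neck above 0.13 m and height (world z) of cap_grip above 0.12 m and contact force between cap and the fingers above 1 N), for 0.2 s.
At the end, for the whole second after the job is handed in: Cap released, at rest, open end flat on the floor of the tray's empty half (grip point 74-86 mm above the tray's underside, tilt < 0.1 rad, within 75 mm of the long centre line, 0-165 mm from the centre towards the empty end); both bottles upright (0.2 rad), moved < 30 mm (x of cap_grip in the frame of tray between -0.075 and 0.075 m and y of cap_grip in the frame of tray between 0 and 0.165 m and z of cap_grip in the frame of tray between 0.074 and 0.086 m and angle between cap_grip's own z axis and vertical below 0.1 rad and linear speed of cap below 0.02 m/s and contact force between cap and the fingers below 0.1 N and angle between each of amber_bottle, clear_bottle's own z axis and vertical below 0.2 rad and distance of each of amber_bottle, clear_bottle from where it was at the start of the episode below 0.03 m); the robot touches nothing.
It fails at once if the cap comes off the thread with no finger touching it (distance between cap_grip and neck above 0.112 m and height (world z) of cap_grip above 0.15 m and contact force between cap and the fingers below 0.02 N).
It fails at once if the cap is dropped or springs away: it moves faster than 0.6 m/s while no finger touches it (linear speed of cap above 0.6 m/s and contact force between cap and the fingers below 0.05 N).
It fails at once if the cap lies down off the tray (its grip point below 95 mm and not over the tray) (height (world z) of cap_grip below 0.095 m and (x of cap_grip in the frame of tray above 0.12 m or x of cap_grip in the frame of tray below -0.12 m or y of cap_grip in the frame of tray above 0.21 m or y of cap_grip in the frame of tray below -0.21 m)).
It fails at once if a bottle in the tray is knocked over (not (angle between amber_bottle's own z axis and vertical below 0.6 rad) or not (angle between clear_bottle's own z axis and vertical below 0.6 rad)).
It also fails if it takes over 72 s, if anything falls off the work surface, if the arm or the gripper's body presses on something with over 40 N, if the wrist force passes 120 N, or if a joint passes its speed limit or range.

## Working session

There is one attempt and no reset: what is moved stays moved. The work goes in short steps, Python scripts to look and compute and a tool call to move; the robot and the scene stay as the last step left them, time stands still between calls to the robot, and variables do not carry over. Pictures are saved under pics/ and viewed, and the job is handed in when it is done.

Besides the shell and the picture viewer there is one more tool, called after "Emit:" by a JSON object that holds its "fn" and its "kwargs", one argument or row to a line. apply_moves: Moves the arm, as the interface text tells. Its arguments: {"type":"object","properties":{"series":{"type":"array"},"force":{"type":"number"}},"required":["series"]}

```bash
ls -la; mkdir -p pics
python3 - <<'E'
from bench import manip, viewer
import cv2, numpy as np, pickle
print(manip.read_state())
for n in ["scene","top","wrist"]:
    d=viewer.capture(n); cv2.imwrite(f"pics/{n}0.png",d["frame"]); pickle.dump(d,open(f"{n}0.pkl","wb"))
    print(n,{k:v for k,v in d.items() if k not in("frame","z_map")})
E
```

```text
total 12
drwxr-xr-x  3 agent agent 4096 Dec  6 08:08 .
drwxr-xr-x 23 root  root  4096 Dec  6 08:08 ..
drwxr-xr-x  2 agent agent 4096 Dec  6 08:08 pics
{'clock': 0.0, 'qpos': array([ 0.99845953,  0.42672981,  0.07385229,  1.60659799, -0.03406903,
        1.11081047, -0.06711597]), 'qd': array([ 5.36720868e-04, -7.26923911e-04, -1.02031380e-03,  1.09176874e-03,
        4.17097016e-04, -3.32071939e-05, -1.41399811e-03]), 'effort': array([ 1.19750832e-03, -9.35829663e+01,  3.66744787e+00, -4.54177809e+01,
       -4.88190120e-02,  2.01242266e-02,  1.61122880e-04]), 'tcp_pos': array([ 0.27676707, -0.615169  ,  0.20478112]), 'orientation': array([ 9.77737708e-01,  2.09829839e-01, -1.94560560e-04, -6.13213121e-04]), 'contact_force': array([0.14977715, 0.25503829, 0.03665003]), 'ft_torque': array([ 0.00873804,  0.05479808, -0.00715512]), 'grip_width': 0.09408999106690294}
scene {'fx': 385.7581129830935, 'fy': 385.7581129830935, 'cx': 276.40039278300605, 'cy': 205.1525509548185, 'rvec': array([ 2.28616241, -0.76745646,  0.32173024]), 'tvec': array([-0.38331071,  0.44101446,  0.68268635])}
top {'fx': 450.46103759779663, 'fy': 450.46103759779663, 'cx': 279.10440332389913, 'cy': 206.1821830934739, 'rvec': array([ 2.17313242, -2.14029061,  0.15129272]), 'tvec': array([0.12449982, 0.5805879 , 1.19104307])}
wrist {'fx': 343.27059719950563, 'fy': 343.27059719950563, 'cx': 281.85627772228935, 'cy': 210.1760570316672, 'T_tool_cam': array([[-6.88727328e-04, -9.70481415e-01, -2.41174933e-01,
         6.95383550e-02],
       [ 9.99999626e-01, -5.42256193e-04, -6.73691544e-04,
        -2.30071826e-04],
       [ 5.23026523e-04, -2.41175306e-01,  9.70481426e-01,
        -1.78483559e-01],
       [ 0.00000000e+00,  0.00000000e+00,  0.00000000e+00,
         1.00000000e+00]])}
```

View pics/scene0.png

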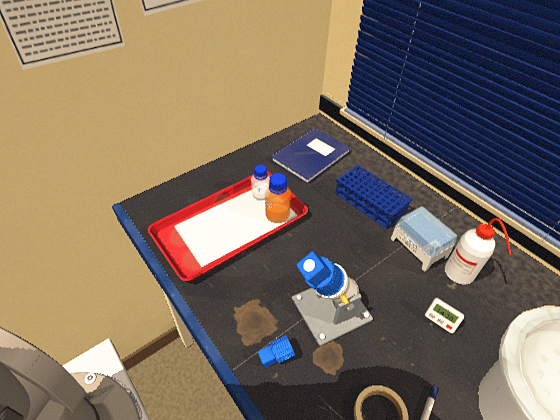

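View pics/top0.png

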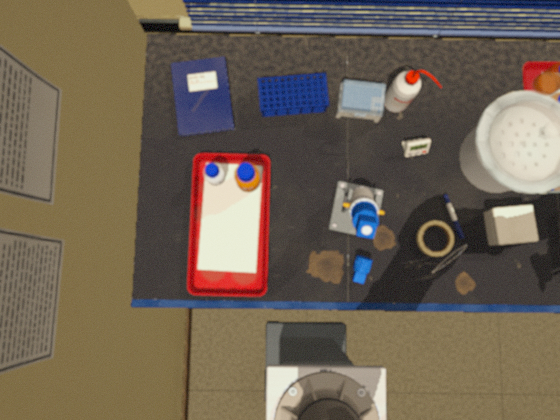

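View pics/wrist0.png

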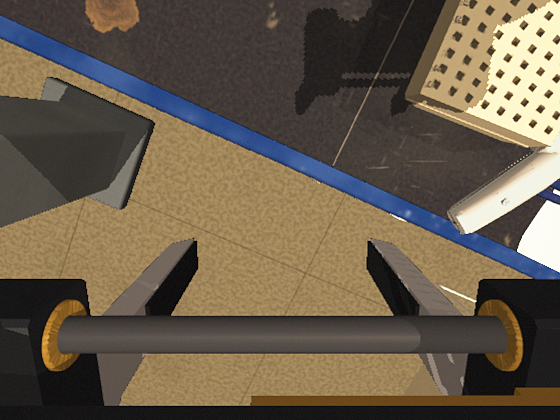

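```bash
cat > h.py <<'E'
import numpy as np, cv2, pickle
from scipy.spatial.transform import Rotation as R
def cam_T(d, st=None):
    """camera->world 4x4"""
    T=np.eye(4)
    if "rvec" in d:
        Rm=cv2.Rodrigues(np.array(d["rvec"]))[0]; T[:3,:3]=Rm.T; T[:3,3]=-Rm.T@np.array(d["tvec"])
        return T
    T[:3,:3]=R.from_quat(st["orientation"]).as_matrix(); T[:3,3]=st["tcp_pos"]
    return T@d["T_tool_cam"]
def cloud(d,st=None):
    z=d["z_map"]; v,u=np.mgrid[:z.shape[0],:z.shape[1]]
    P=np.stack([(u-d["cx"])/d["fx"]*z,(v-d["cy"])/d["fy"]*z,z],-1)
    T=cam_T(d,st); W=P@T[:3,:3].T+T[:3,3]; W[z<=0]=np.nan
    return W
def proj(d,p,st=None):
    T=np.linalg.inv(cam_T(d,st)); q=np.asarray(p)@T[:3,:3].T+T[:3,3]
    return np.stack([q[...,0]/q[...,2]*d["fx"]+d["cx"],q[...,1]/q[...,2]*d["fy"]+d["cy"]],-1)
def crop(d,x0,y0,x1,y1,s,name):
    cv2.imwrite(name,cv2.resize(d["frame"][y0:y1,x0:x1],None,fx=s,fy=s,interpolation=cv2.INTER_CUBIC))
E
python3 - <<'E'
from h import *
s=pickle.load(open("scene0.pkl","rb"));t=pickle.load(open("top0.pkl","rb"))
for d in(s,t): print(cam_T(d)[:3,3])
a=cv2.resize(s["frame"][235:375,230:390],None,fx=4,fy=4,interpolation=cv2.INTER_CUBIC); cv2.imwrite("pics/s_crop.png",a)
a=cv2.resize(t["frame"][170:290,310:430],None,fx=5,fy=5,interpolation=cv2.INTER_CUBIC); cv2.imwrite("pics/t_crop.png",a)
W=cloud(s);V=cloud(t)
for n,(x,y) in dict(head=(310,265),small=(278,350),tray=(220,230),plate=(300,305)).items(): print("s",n,W[y,x].round(3))
for n,(x,y) in dict(head=(367,229),small=(362,268),tray=(230,230),plate=(340,210)).items(): print("t",n,V[y,x].round(3))
E
```

```text
[ 0.20703629 -0.34266892  0.80448461]
[0.41671197 0.1419006  1.25593848]
s head [ 0.503 -0.068  0.224]
s small [ 0.411 -0.098  0.043]
s tray [0.497 0.268 0.002]
s plate [ 0.523 -0.035  0.01 ]
t head [ 0.504 -0.068  0.228]
t small [ 0.415 -0.091  0.043]
t tray [0.514 0.269 0.001]
t plate [ 0.574 -0.037  0.012]
```

View pics/s_crop.png

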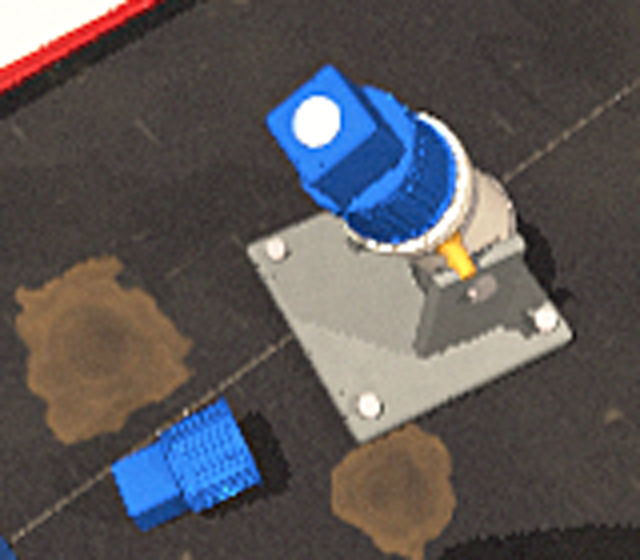

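View pics/t_crop.png

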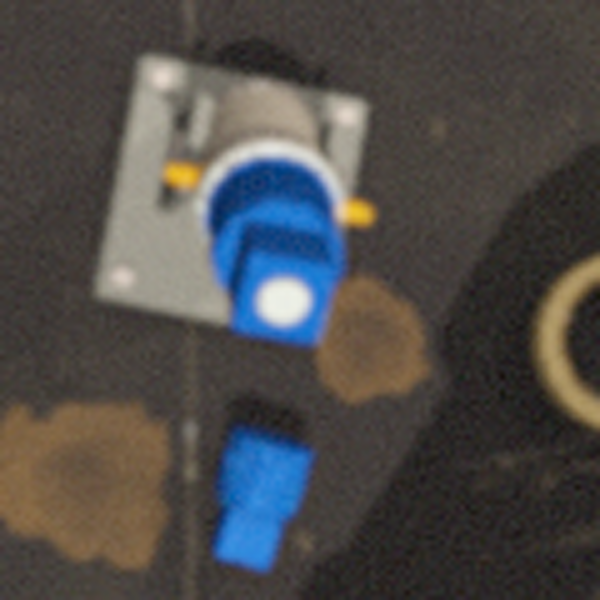

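Run:
```python
from h import *
s=pickle.load(open("scene0.pkl","rb"));t=pickle.load(open("top0.pkl","rb"))
# plate corners: rays
def ray(d,u,v,h):
    T=cam_T(d); r=T[:3,:3]@np.array([(u-d["cx"])/d["fx"],(v-d["cy"])/d["fy"],1]); o=T[:3,3]
    return o+r*(h-o[2])/r[2]
for n,d in(("s",s),("t",t)):
    W=cloud(d); hsv=cv2.cvtColor(d["frame"],cv2.COLOR_BGR2HSV)
    # plate by depth+grey
    m=(W[...,2]>0.007)&(W[...,2]<0.018)&(hsv[...,1]<80)&(np.hypot(W[...,0]-.56,W[...,1]+.08)<.14)
    m=cv2.morphologyEx(m.astype(np.uint8),cv2.MORPH_OPEN,np.ones((3,3)))
    c=max(cv2.findContours(m,0,2)[0],key=cv2.contourArea)
    P=np.array([ray(d,u,v,0.012)[:2] for u,v in c[:,0]],np.float32)
    (cx,cy),(w,h),a=cv2.minAreaRect(P*1000); print(n,"plate",cx,cy,w,h,a)
    # blue head cloud
    b=cv2.inRange(hsv,(95,120,60),(130,255,255))>0
    white=(hsv[...,1]<60)&(hsv[...,2]>150)
    reg=(np.hypot(W[...,0]-.52,W[...,1]+.07)<.09)&(W[...,2]>.14)
    hw=white&reg&(W[...,2]>.2)
    hw=hw.astype(np.uint8); k,l,st,ce=cv2.connectedComponentsWithStats(hw); i=1+np.argmax(st[1:,4])
    dot=W[l==i]; print("dot",ce[i],st[i],np.median(dot,0))
    # plane fit (RANSAC) on head top
    P=W[(b|white)&reg&(W[...,2]>.19)]
    c0=np.median(dot,0); P=P[np.linalg.norm(P-c0,axis=1)<.03]
    n_=None;q=P
    for it in range(8):
        m0=q.mean(0); n_=np.linalg.svd(q-m0)[2][2]; n_*=np.sign(n_[2]); r=(P-m0)@n_; q=P[abs(r)<max(.02*.6**it,.003)]
    print("normal",n_,"tilt",np.degrees(np.arccos(n_[2])),"az",np.degrees(np.arctan2(n_[1],n_[0])),len(q),np.std((q-q.mean(0))@n_),"mean",q.mean(0))
    # tray
    red=cv2.inRange(hsv,(0,150,60),(8,255,255))|cv2.inRange(hsv,(172,150,60),(180,255,255))
    red=(red>0)&(W[...,1]>.1)&(W[...,2]<.05); red=cv2.morphologyEx(red.astype(np.uint8),cv2.MORPH_OPEN,np.ones((3,3)))
    c=max(cv2.findContours(red,0,2)[0],key=cv2.contourArea)
    P=np.array([ray(d,u,v,0.027)[:2] for u,v in c[:,0]],np.float32)
    print("tray",cv2.minAreaRect(P*1000))
```

```text
s plate 574.4630126953125 -83.62183380126953 129.10311889648438 139.51226806640625 79.00350952148438
dot [308.78947368 264.97368421] [304 259  11  13 114] [ 0.5016515  -0.06701354  0.22435629]
normal [-0.52342809  0.09406299  0.84686197] tilt 32.12801743582077 az 169.81236239092863 444 0.0012057825866192572 mean [ 0.50163133 -0.06909797  0.22366297]
tray ((529.9486083984375, 266.6864318847656), (218.89535522460938, 390.1141662597656), 89.62482452392578)
t plate 583.3347778320312 -45.114418029785156 64.92206573486328 139.3349151611328 85.79155731201172
dot [366.23684211 229.82894737] [361 226  11   9  76] [ 0.50189449 -0.06667117  0.22451152]
normal [-0.48895212  0.10451317  0.86602704] tilt 29.999813071457652 az 167.93463133575136 235 0.0014287879732295123 mean [ 0.50382293 -0.06702058  0.22479448]
tray ((532.6596069335938, 269.40618896484375), (218.95712280273438, 395.3414306640625), 89.70882415771484)
```

```bash
cat >> h.py <<'E'
az=np.radians(169.2); tl=np.radians(32)
n=np.array([np.sin(tl)*np.cos(az),np.sin(tl)*np.sin(az),np.cos(tl)])
top0=np.array([.502,-.0672,.2237])
# in-plane axes: e1 = horizontal left , e2 = uphill/forward
e2=np.array([0,0,1])-n[2]*n; e2/=np.linalg.norm(e2); e1=np.cross(e2,n)  # e1 x e2 = n ?
def rayplane(d,u,v,p0,nn,st=None):
    T=cam_T(d,st); uv=np.stack([(np.asarray(u)-d["cx"])/d["fx"],(np.asarray(v)-d["cy"])/d["fy"],np.ones(np.shape(u))],-1)
    r=uv@T[:3,:3].T; o=T[:3,3]
    return o+r*(((p0-o)@nn)/(r@nn))[...,None]
E
python3 - <<'E'
from h import *
print("n",n,"e1",e1,"e2",e2,np.cross(e1,e2)@n)
for f in("scene0","top0"):
    d=pickle.load(open(f+".pkl","rb")); W=cloud(d); hsv=cv2.cvtColor(d["frame"],cv2.COLOR_BGR2HSV)
    m=(abs((W-top0)@n)<.006)&(np.linalg.norm(W-top0,axis=-1)<.04)
    m=cv2.morphologyEx(m.astype(np.uint8),cv2.MORPH_OPEN,np.ones((2,2)))
    c=max(cv2.findContours(m,0,2)[0],key=cv2.contourArea)[:,0]
    P=rayplane(d,c[:,0],c[:,1],top0,n)-top0
    Q=np.stack([P@e1,P@e2],-1).astype(np.float32)*1000
    print(f,cv2.minAreaRect(Q),m.sum())
R1=np.stack([ -e1*0+np.cross(e2,-n), e2, -n],1)
st={'o':[9.77737708e-01,2.09829839e-01,-1.9e-4,-6.1e-4]}
R0=R.from_quat(st['o']).as_matrix()
print("R1",R1,"rotvec tool deg",np.degrees(R.from_matrix(R0.T@R1).as_rotvec()))
tgt=top0+.13*n; print(tgt, "tool shift", R0.T@(tgt-np.array([.27677,-.6152,.2048])))
E
```

```text
n [-0.52053294  0.09929697  0.8480481 ] e1 [-1.87381315e-01 -9.82287251e-01  1.38777878e-17] e2 [ 0.83302683 -0.15890837  0.52991926] 0.9999999999999997
scene0 ((5.1879119873046875, 0.8394737243652344), (43.135536193847656, 41.31547546386719), 1.0737411975860596) 482
top0 ((2.1230525970458984, 0.15957069396972656), (42.1798210144043, 42.81877136230469), 1.4926223754882812) 301
R1 [[ 1.87381315e-01  8.33026833e-01  5.20532937e-01]
 [ 9.82287251e-01 -1.58908367e-01 -9.92969684e-02]
 [-1.38777878e-17  5.29919264e-01 -8.48048096e-01]] rotvec tool deg [-29.55209358  15.31198236 -53.50527945]
[ 0.43433072 -0.05429139  0.33394625] tool shift [ 0.37382196 -0.44703072 -0.12862067]
```

Candidates for the cap are:
- Cap on the leaning neck: scene (309,265), top (366,230). Its head measures 42 mm.
- Small square-headed cap lying on the bench: scene (278,350). It's too small and not on the neck.
- Bottle caps in the tray: scene (261,172) and (278,182). They have round heads.

I choose the one on the neck. The close crop shows a square head with a white dot. Its measured tilt (about 31°), head size and height all match the description.

Emit:
{"fn": "apply_moves", "kwargs": {
  "series": [
    [[0,0,-0.03],[0,0,0],0.094],
    [[0,0,-0.04],[0,0,0],0.094],
    [[0,0,-0.04],[0,0,0],0.094],
    [[0.02,-0.024,-0.02],[0,0,0],0.094],
    [[0.03,-0.036,0],[0,0,0],0.094],
    [[0.032,-0.038,0],[0,0,0],0.094],
    [[0.032,-0.038,0],[0,0,0],0.094],
    [[0.032,-0.038,0],[0,0,0],0.094],
    [[0.032,-0.038,0],[0,0,0],0.094],
    [[0.032,-0.038,0],[0,0,0],0.094],
    [[0.032,-0.038,0],[0,0,0],0.094],
    [[0,0,0],[0,0,0],0.094]
  ]
}}

```text
clock: 1.65
tcp_pos: [0.3804, -0.2505, 0.3358]
orientation: [0.977, 0.212, 0.0, 0.0]
contact_force: [-1.0, -1.2, 0.0]
grip_width: 0.0942
```

Emit:
{"fn": "apply_moves", "kwargs": {
  "series": [
    [[0.026,-0.031,0],[0,0,0],0.094],
    [[0.026,-0.031,0],[0,0,0],0.094],
    [[0.026,-0.031,0],[0,0,0],0.094],
    [[0.026,-0.031,0],[0,0,0],0.094],
    [[0.026,-0.032,0],[0,0,0],0.094],
    [[0,0,0],[-3.7,1.9,-6.7],0.094],
    [[0,0,0],[-3.7,1.9,-6.7],0.094],
    [[0,0,0],[-3.7,1.9,-6.7],0.094],
    [[0,0,0],[-3.7,1.9,-6.7],0.094],
    [[0,0,0],[-3.7,1.9,-6.7],0.094],
    [[0,0,0],[-3.7,1.9,-6.7],0.094],
    [[0,0,0],[-3.7,1.9,-6.7],0.094],
    [[0,0,0],[-3.7,1.9,-6.7],0.094],
    [[0,0,0],[0,0,0],0.094],
    [[0,0,0],[0,0,0],0.094]
  ]
}}

```text
clock: 3.52
tcp_pos: [0.4343, -0.0581, 0.3359]
orientation: [0.741, 0.612, 0.175, 0.213]
contact_force: [0.7, -0.8, -0.4]
grip_width: 0.0942
```

```bash
cat > look.py <<'E'
import sys
from bench import manip, viewer
from h import *
def look(cam,name):
    st=manip.read_state(); d=viewer.capture(cam); pickle.dump((d,st),open(name+".pkl","wb")); cv2.imwrite(f"pics/{name}.png",d["frame"]); return d,st
if __name__=="__main__":
    d,st=look(sys.argv[1],sys.argv[2])
    print(st["clock"],st["tcp_pos"].round(4),"q",st["qpos"].round(3),"F",st["contact_force"].round(1),"T",st["ft_torque"].round(2),"w",st["grip_width"])
    Rm=R.from_quat(st["orientation"]).as_matrix(); print(Rm.round(3).tolist(), "tilt err deg",np.degrees(np.arccos(-Rm[:,2]@n)))
E
python3 look.py wrist w1
```

```text
3.525 [ 0.4343 -0.0581  0.3359] q [ 0.23  -0.42  -0.267  2.285  0.027  0.719 -0.25 ] F [ 0.7 -0.8 -0.4] T [ 0.08  0.46 -0.01] w 0.0941625072575303
[[0.189, 0.833, 0.52], [0.982, -0.159, -0.102], [-0.002, 0.53, -0.848]] tilt err deg 0.16161096658386656
```

View pics/w1.png

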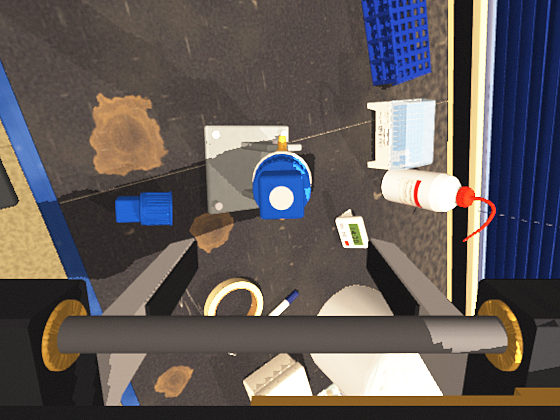

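```bash
cat > head.py <<'E'
from h import *
def head(d,st,t0=top0,nn=n,tol=.006):
    W=cloud(d,st)
    m=(abs((W-t0)@nn)<tol)&(np.linalg.norm(W-t0,axis=-1)<.045)
    m=cv2.morphologyEx(m.astype(np.uint8),cv2.MORPH_OPEN,np.ones((3,3)))
    c=max(cv2.findContours(m,0,2)[0],key=cv2.contourArea)[:,0]
    P=W[m>0]; 
    q=P
    for it in range(5):
        m0=q.mean(0); k=np.linalg.svd(q-m0)[2][2]; k*=np.sign(k[2]); q=P[abs((P-m0)@k)<.003]
    off=np.median((P-t0)@nn)
    Q=rayplane(d,c[:,0],c[:,1],t0+off*nn,nn,st)-t0
    Q=np.stack([Q@e1,Q@e2],-1).astype(np.float32)*1000
    r=cv2.minAreaRect(Q)
    hsv=cv2.cvtColor(d["frame"],cv2.COLOR_BGR2HSV)
    w=((hsv[...,1]<70)&(hsv[...,2]>140)&(m>0)).astype(np.uint8)
    k2,l,s,ce=cv2.connectedComponentsWithStats(w); i=1+np.argmax(s[1:,4])
    dp=rayplane(d,ce[i][:1],ce[i][1:],t0+off*nn,nn,st)[0]-t0
    print("rect",r,"off",off*1000,"normal",k.round(3),"tilt",np.degrees(np.arccos(k[2])),"az",np.degrees(np.arctan2(k[1],k[0])),"dot e1,e2",dp@e1*1000,dp@e2*1000,s[i])
    return r
if __name__=="__main__":
    import sys
    head(*pickle.load(open(sys.argv[1]+".pkl","rb")))
E
python3 head.py w1
python3 - <<'E'
from h import *
d,st=pickle.load(open("w1.pkl","rb"))
for f in("scene0","top0"):
    import head
    head.head(pickle.load(open(f+".pkl","rb")),None)
crop(d,230,130,330,230,6,"pics/w1c.png")
E
```

```text
rect ((-1.2151737213134766, -0.29923248291015625), (41.826229095458984, 41.43307113647461), 1.6507278680801392) off -0.1858250565099991 normal [-0.519  0.113  0.848] tilt 32.05728098132126 az 167.75711550981683 dot e1,e2 -0.6440435320918624 0.059993172658285514 [269 186  25  24 465]
rect ((2.398662567138672, 0.34137535095214844), (43.35045623779297, 41.399620056152344), 1.0430121421813965) off 0.032110554159271644 normal [-0.523  0.095  0.847] tilt 32.09814301993041 az 169.72372935807647 dot e1,e2 -0.8894698952353631 -0.3157664898101574 [304 259  11  13 114]
rect ((-0.7453517913818359, 1.3138236999511719), (40.90181350708008, 42.580322265625), 5.758749961853027) off 0.04968026441564499 normal [-0.495  0.106  0.863] tilt 30.381771448185642 az 167.9448226575177 dot e1,e2 -0.8653081345952509 0.15705636016624233 [361 226  11   9  79]
```

View pics/w1c.png

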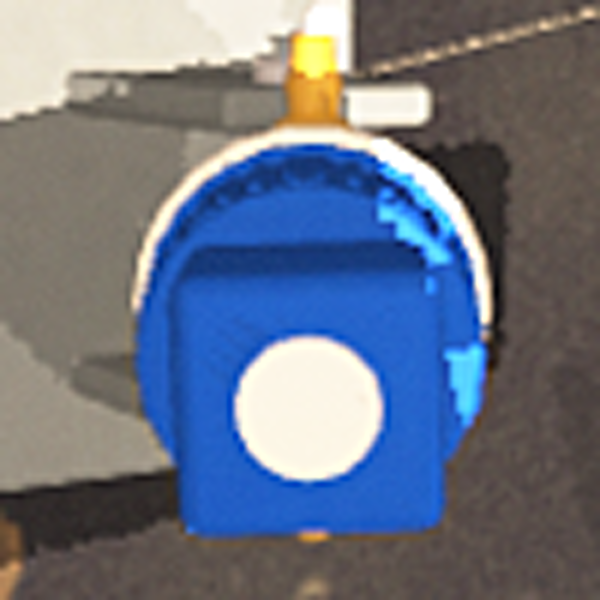

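Emit:
{"fn": "apply_moves", "kwargs": {
  "series": [
    [[0,0,0],[0,0,10],0.094],
    [[0,0,0],[0,0,10],0.094],
    [[0,0,0],[0,0,10],0.094],
    [[0,0,0],[0,0,10],0.094],
    [[0,0,0],[0,0,10],0.094],
    [[0,0,0],[0,0,10],0.094],
    [[0,0,0],[0,0,10],0.094],
    [[0,0,0],[0,0,10],0.094],
    [[0,0,0],[0,0,8.5],0.094],
    [[0,0,0],[0,0,0],0.094],
    [[0,0,0],[0,0,0],0.094]
  ]
}}

```text
clock: 4.95
tcp_pos: [0.4342, -0.0582, 0.3355]
orientation: [0.958, -0.076, 0.274, 0.031]
contact_force: [-0.1, -0.3, -0.5]
grip_width: 0.0942
```

```bash
python3 look.py wrist w2; python3 head.py w2
python3 - <<'E'
from h import *
d,st=pickle.load(open("w2.pkl","rb")); Rm=R.from_quat(st["orientation"]).as_matrix()
c=top0-.0009*e1
print("tool shift to top centre",(Rm.T@(c-st["tcp_pos"])*1000).round(1)," y axis vs e1:",Rm[:,1]@e1,Rm[:,1]@e2, "rot needed z tool:", (Rm.T@np.cross(Rm[:,2],-n)*57.3).round(2))
E
```

```text
4.95 [ 0.4342 -0.0582  0.3355] q [ 0.691 -0.454 -0.553  2.271 -0.295  0.715 -1.443] F [-0.1 -0.3 -0.5] T [0.2  0.5  0.03] w 0.09417155244031539
[[0.839, -0.163, 0.52], [-0.128, -0.987, -0.102], [0.53, 0.019, -0.848]] tilt err deg 0.135100122099541
rect ((-0.9254627227783203, 1.104095458984375), (41.46184158325195, 40.71572494506836), 1.7213736772537231) off -0.13657947593345374 normal [-0.515  0.104  0.851] tilt 31.705531110002855 az 168.55480607246272 dot e1,e2 -0.7991344935390823 -0.3743946736279871 [265 193  24  22 366]
tool shift to top centre [ -1.2  -5.1 131. ]  y axis vs e1: 0.9995108595793958 0.031184721262113413 rot needed z tool: [0.14 0.   0.  ]
```

View pics/w2.png

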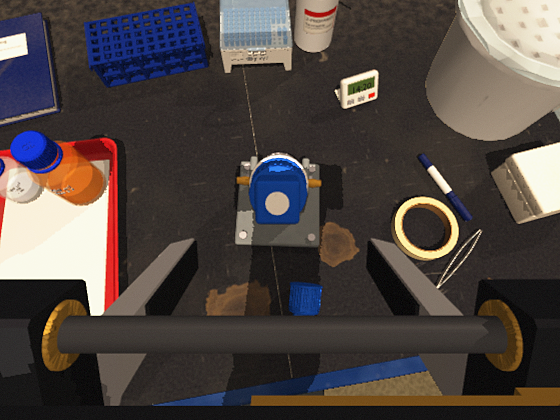

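Emit:
{"fn": "apply_moves", "kwargs": {
  "series": [
    [[-0.001,-0.005,0.01],[0,0,0],0.094],
    [[0,0,0.025],[0,0,0],0.094],
    [[0,0,0.025],[0,0,0],0.094],
    [[0,0,0.025],[0,0,0],0.094],
    [[0,0,0.025],[0,0,0],0.094],
    [[0,0,0],[0,0,0],0.094]
  ]
}}

```text
clock: 5.75
tcp_pos: [0.4909, -0.0635, 0.2398]
orientation: [0.959, -0.077, 0.273, 0.03]
contact_force: [-0.2, 0.7, 0.7]
grip_width: 0.0941
```

```bash
python3 look.py wrist w3; python3 head.py w3
python3 - <<'E'
from h import *
d,st=pickle.load(open("w3.pkl","rb")); Rm=R.from_quat(st["orientation"]).as_matrix()
c=top0-.0009*e1
print("tool shift to top centre",(Rm.T@(c-st["tcp_pos"])*1000).round(1)," y axis vs e1:",Rm[:,1]@e1,Rm[:,1]@e2, "rot needed z tool:", (Rm.T@np.cross(Rm[:,2],-n)*57.3).round(2))
E
```

```text
5.75 [ 0.4909 -0.0635  0.2398] q [ 0.847 -0.211 -0.817  2.331 -0.132  0.409 -1.626] F [-0.2  0.7  0.7] T [0.12 0.43 0.  ] w 0.09408816270434132
[[0.839, -0.163, 0.518], [-0.131, -0.986, -0.099], [0.527, 0.016, -0.849]] tilt err deg 0.15279715299389765
rect ((-0.90887451171875, 1.6251678466796875), (41.206241607666016, 40.910125732421875), 1.6132057905197144) off -0.13822215956380007 normal [-0.509  0.104  0.854] tilt 31.3082293016452 az 168.47188458296688 dot e1,e2 -0.58558745852109 0.08513043347616729 [ 266  222   37   35 1010]
tool shift to top centre [ 1.3  0.6 19.8]  y axis vs e1: 0.9995788494117716 0.02901707082387115 rot needed z tool: [0.02 0.15 0.  ]
```

View pics/w3.png

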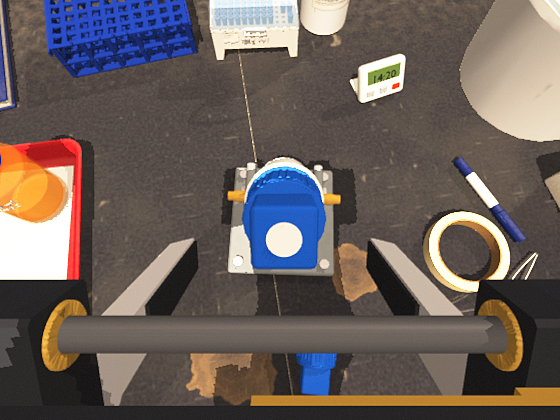

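Emit:
{"fn": "apply_moves", "kwargs": {
  "series": [
    [[0.001,0.0006,0.02],[0,0,0],0.094],
    [[0,0,0.02],[0,0,0],0.094],
    [[0,0,0.015],[0,0,0],0.094],
    [[0,0,0],[0,0,0],0.094]
  ]
}}

```text
clock: 6.3
tcp_pos: [0.5204, -0.0708, 0.1954]
orientation: [0.958, -0.077, 0.274, 0.031]
contact_force: [-0.5, -0.6, 0.2]
grip_width: 0.0941
```

```bash
python3 look.py wrist w4
python3 - <<'E'
from h import *
d,st=pickle.load(open("w4.pkl","rb")); Rm=R.from_quat(st["orientation"]).as_matrix()
c=top0-.0009*e1
print("tool shift to top centre",(Rm.T@(c-st["tcp_pos"])*1000).round(1)," y axis vs e1:",Rm[:,1]@e1,Rm[:,1]@e2, "rot needed z tool:", (Rm.T@np.cross(Rm[:,2],-n)*57.3).round(2))
E
```

```text
6.3 [ 0.5204 -0.0708  0.1954] q [ 1.093 -0.034 -1.117  2.33   0.309  0.295 -2.036] F [-0.5 -0.6  0.2] T [0.11 0.49 0.04] w 0.09413558198567966
[[0.838, -0.165, 0.52], [-0.131, -0.986, -0.102], [0.529, 0.017, -0.848]] tilt err deg 0.15218643126648734
tool shift to top centre [ -0.9  -0.9 -33.9]  y axis vs e1: 0.9995919936273145 0.02844469902514152 rot needed z tool: [ 0.15  0.03 -0.  ]
```

View pics/w4.png

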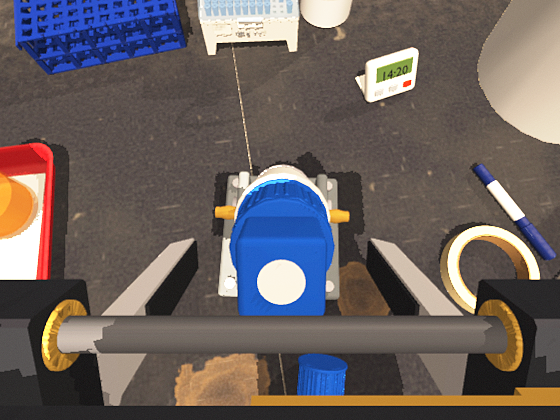

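Emit:
{"fn": "apply_moves", "kwargs": {
  "series": [
    [[-0.0008,-0.0008,0.001],[0,0,0],0.06],
    [[0,0,0],[0,0,0],0.036],
    [[0,0,0],[0,0,0],0.036],
    [[0,0,0],[0,0,0],0.036],
    [[0,0,0],[0,0,0],0.036]
  ],
  "force": 45
}}

```text
clock: 6.98
tcp_pos: [0.5206, -0.0697, 0.1943]
orientation: [0.958, -0.077, 0.274, 0.031]
contact_force: [-0.7, -0.0, -0.4]
grip_width: 0.0477
```

```bash
python3 look.py wrist w5
```

```text
6.975 [ 0.5206 -0.0697  0.1943] q [ 1.092 -0.031 -1.122  2.331  0.33   0.292 -2.059] F [-0.7 -0.  -0.4] T [ 0.16  0.42 -0.01] w 0.04770611822496234
[[0.838, -0.165, 0.521], [-0.131, -0.986, -0.102], [0.53, 0.017, -0.848]] tilt err deg 0.13928067254261958
```

Not fully closed yet, so I'll give the fingers more time.

Emit:
{"fn": "apply_moves", "kwargs": {
  "series": [
    [[0,0,0],[0,0,0],0.036],
    [[0,0,0],[0,0,0],0.036],
    [[0,0,0],[0,0,0],0.036]
  ]
}}

```text
clock: 7.4
tcp_pos: [0.5205, -0.0699, 0.1941]
orientation: [0.958, -0.077, 0.274, 0.031]
contact_force: [1.2, -3.2, -1.5]
grip_width: 0.0418
```

```bash
python3 look.py wrist w6
```

```text
7.4 [ 0.5205 -0.0699  0.1941] q [ 1.093 -0.031 -1.122  2.331  0.331  0.292 -2.06 ] F [ 1.2 -3.2 -1.5] T [-0.38  0.63 -0.32] w 0.041815931422811356
[[0.838, -0.165, 0.52], [-0.131, -0.986, -0.102], [0.53, 0.017, -0.848]] tilt err deg 0.1447743766969296
```

Emit:
{"fn": "apply_moves", "kwargs": {
  "series": [
    [[0,0,-0.0004],[0,0,-6],0.036],
    [[0,0,-0.0004],[0,0,-6],0.036],
    [[0,0,-0.0004],[0,0,-6],0.036],
    [[0,0,-0.0004],[0,0,-6],0.036],
    [[0,0,-0.0004],[0,0,-6],0.036],
    [[0,0,0],[0,0,0],0.036]
  ]
}}

```text
clock: 8.2
tcp_pos: [0.5189, -0.07, 0.1955]
orientation: [0.946, 0.174, 0.256, 0.101]
contact_force: [-2.4, -6.3, -1.7]
grip_width: 0.0417
```

```bash
python3 look.py wrist w7
```

```text
8.2 [ 0.5189 -0.07    0.1955] q [ 1.029 -0.039 -1.059  2.334  0.308  0.296 -1.518] F [-2.4 -6.3 -1.7] T [-1.33  1.18 -0.71] w 0.041734560311639926
[[0.809, 0.277, 0.519], [0.38, -0.919, -0.102], [0.449, 0.28, -0.848]] tilt err deg 0.19293881150952144
```

View pics/w7.png

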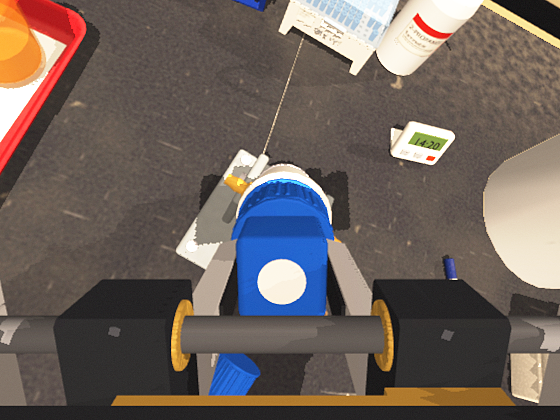

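Emit:
{"fn": "apply_moves", "kwargs": {
  "series": [
    [[0,0,-0.0006],[0,0,-9],0.036],
    [[0,0,-0.0006],[0,0,-9],0.036],
    [[0,0,-0.0006],[0,0,-9],0.036],
    [[0,0,-0.0006],[0,0,-9],0.036],
    [[0,0,-0.0006],[0,0,-9],0.036],
    [[0,0,-0.0006],[0,0,-9],0.036],
    [[0,0,-0.0006],[0,0,-9],0.036],
    [[0,0,-0.0006],[0,0,-9],0.036],
    [[0,0,-0.0006],[0,0,-9],0.036],
    [[0,0,-0.0006],[0,0,-9],0.036],
    [[0,0,0],[0,0,0],0.036]
  ]
}}

```text
clock: 9.62
tcp_pos: [0.5168, -0.0687, 0.2013]
orientation: [0.546, 0.791, 0.111, 0.253]
contact_force: [2.7, -3.5, -2.7]
grip_width: 0.0422
```

```bash
cat > ax.py <<'E'
import sys
from h import *
d,st=pickle.load(open(sys.argv[1]+".pkl","rb")); Rm=R.from_quat(st["orientation"]).as_matrix()
c=top0-.0009*e1; p=st["tcp_pos"]-c
print("TCP rel seated top: e1,e2,n mm",(np.array([p@e1,p@e2,p@n])*1000).round(1),"jaw angle about n deg",np.degrees(np.arctan2(Rm[:,1]@e2,Rm[:,1]@e1)).round(1),"F_n",(st["contact_force"]@n).round(1), "T tool",(Rm.T@st["ft_torque"]).round(2))
E
python3 look.py wrist w8; for i in w6 w7 w8; do python3 ax.py $i; done
```

```text
9.625 [ 0.5168 -0.0687  0.2013] q [ 0.808 -0.061 -0.848  2.339  0.278  0.308  0.069] F [ 2.7 -3.5 -2.7] T [-0.69  0.03 -0.13] w 0.04218765347797019
[[-0.276, 0.808, 0.521], [0.92, 0.38, -0.101], [-0.28, 0.451, -0.847]] tilt err deg 0.13812352389391025
TCP rel seated top: e1,e2,n mm [  0.1   0.1 -35. ] jaw angle about n deg 1.6 F_n -2.3 T tool [-0.57 -0.57  0.01]
TCP rel seated top: e1,e2,n mm [  0.5  -0.5 -33. ] jaw angle about n deg 31.7 F_n -0.8 T tool [-0.94 -1.65 -0.21]
TCP rel seated top: e1,e2,n mm [ -0.4   0.7 -26.9] jaw angle about n deg 121.6 F_n -4.1 T tool [ 0.26 -0.6  -0.25]
```

Emit:
{"fn": "apply_moves", "kwargs": {
  "series": [
    [[0,0,-0.0006],[0,0,-9],0.036],
    [[0,0,-0.0006],[0,0,-9],0.036],
    [[0,0,-0.0006],[0,0,-9],0.036],
    [[0,0,-0.0006],[0,0,-9],0.036],
    [[0,0,-0.0006],[0,0,-9],0.036],
    [[0,0,-0.0006],[0,0,-9],0.036],
    [[0,0,-0.0006],[0,0,-9],0.036],
    [[0,0,-0.0006],[0,0,-9],0.036],
    [[0,0,-0.0006],[0,0,-9],0.036],
    [[0,0,-0.0006],[0,0,-9],0.036],
    [[0,0,-0.0006],[0,0,-9],0.036],
    [[0,0,-0.0006],[0,0,-9],0.036],
    [[0,0,-0.0006],[0,0,-9],0.036],
    [[0,0,0],[0,0,0],0.036],
    [[0,0,0],[0,0,0],0.036]
  ]
}}

```text
clock: 11.55
tcp_pos: [0.5129, -0.0684, 0.2081]
orientation: [-0.388, 0.879, -0.158, 0.227]
contact_force: [5.4, -6.5, -2.4]
grip_width: 0.0414
```

```bash
python3 look.py wrist w9;python3 ax.py w9
```

```text
11.55 [ 0.5129 -0.0684  0.2081] q [ 0.505 -0.085 -0.563  2.351  0.288  0.332  2.084] F [ 5.4 -6.5 -2.4] T [-1.41 -0.71 -0.53] w 0.04137573923259103
[[-0.597, -0.61, 0.522], [-0.753, 0.65, -0.102], [-0.277, -0.454, -0.847]] tilt err deg 0.1721270572276671
TCP rel seated top: e1,e2,n mm [  0.   1. -19.] jaw angle about n deg -121.6 F_n -5.5 T tool [ 1.52  0.64 -0.22]
```

View pics/w9.png

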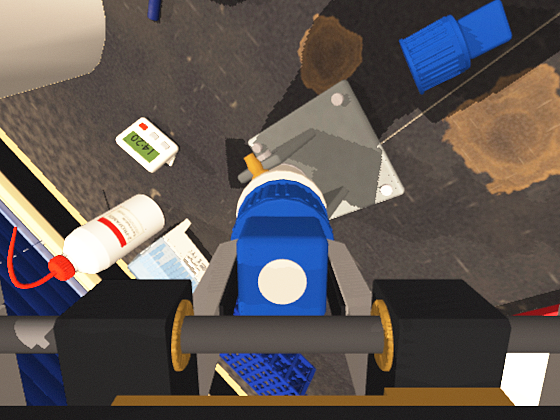

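Emit:
{"fn": "apply_moves", "kwargs": {
  "series": [
    [[0,0,0],[0,0,0],0.06],
    [[0,0,0],[0,0,0],0.085],
    [[0,0,0],[0,0,0],0.085],
    [[0,0,0],[0,0,0],0.085],
    [[0,0,0],[0,0,0],0.085],
    [[0,0,0],[0,0,0],0.085],
    [[0,0,0],[0,0,0],0.085]
  ]
}}

```text
clock: 12.48
tcp_pos: [0.5124, -0.0681, 0.2077]
orientation: [-0.389, 0.879, -0.158, 0.226]
contact_force: [0.5, -0.9, 0.4]
grip_width: 0.0851
```

```bash
python3 look.py wrist w10;python3 ax.py w10
python3 - <<'E'
from h import *
d,st=pickle.load(open("w10.pkl","rb")); import head
head.head(d,st,top0-.0009*e1+.016*n)
E
```

```text
12.475 [ 0.5124 -0.0681  0.2077] q [ 0.504 -0.085 -0.563  2.351  0.288  0.333  2.088] F [ 0.5 -0.9  0.4] T [0.23 0.33 0.04] w 0.0850511269881103
[[-0.594, -0.613, 0.521], [-0.756, 0.647, -0.102], [-0.274, -0.454, -0.848]] tilt err deg 0.1365753470046439
TCP rel seated top: e1,e2,n mm [ -0.2   0.3 -19.1] jaw angle about n deg -121.4 F_n 0.0 T tool [-0.39  0.06  0.05]
rect ((2.7800865173339844, -0.8747615814208984), (40.77956771850586, 40.53694534301758), 60.01713943481445) off -0.7383758311046964 normal [-0.536  0.076  0.841] tilt 32.778428131342174 az 171.91773931121452 dot e1,e2 0.6576010582928505 0.20284226713437034 [ 256  258   49   46 1746]
```

View pics/w10.png

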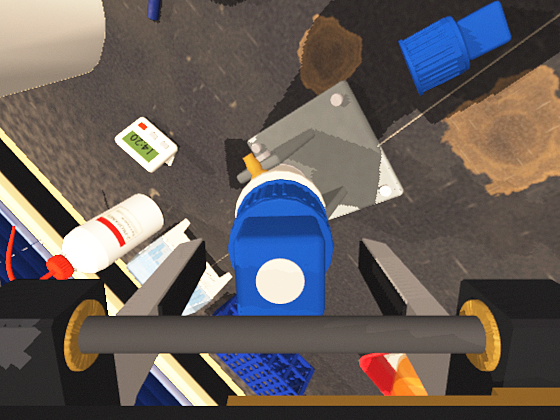

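Emit:
{"fn": "apply_moves", "kwargs": {
  "series": [
    [[0,0,0],[0,0,10],0.085],
    [[0,0,0],[0,0,10],0.085],
    [[0,0,0],[0,0,10],0.085],
    [[0,0,0],[0,0,10],0.085],
    [[0,0,0],[0,0,10],0.085],
    [[0,0,0],[0,0,10],0.085],
    [[0,0,0],[0,0,10],0.085],
    [[0,0,0],[0,0,10],0.085],
    [[0,0,0],[0,0,10],0.085],
    [[0,0,0],[0,0,10],0.085],
    [[0,0,0],[0,0,10],0.085],
    [[0,0,0],[0,0,10],0.085],
    [[0,0,0],[0,0,10],0.085],
    [[0,0,0],[0,0,10],0.085],
    [[0,0,0],[0,0,10],0.085],
    [[0,0,0],[0,0,10],0.085],
    [[0,0,0],[0,0,10],0.085],
    [[0,0,0],[0,0,9],0.085],
    [[0,0,0],[0,0,0],0.085],
    [[0,0,0],[0,0,0],0.085]
  ]
}}

```text
clock: 15.02
tcp_pos: [0.5124, -0.0682, 0.2077]
orientation: [0.875, 0.399, 0.224, 0.161]
contact_force: [0.2, 0.6, 0.2]
grip_width: 0.085
```

```bash
python3 look.py wrist w11;python3 ax.py w11
python3 - <<'E'
from h import *
d,st=pickle.load(open("w11.pkl","rb")); import head
head.head(d,st,top0-.0009*e1+.016*n)
E
```

```text
15.025 [ 0.5124 -0.0682  0.2077] q [ 1.059 -0.098 -1.059  2.331  0.092  0.311 -0.816] F [0.2 0.6 0.2] T [0.1  0.46 0.02] w 0.08503237447012867
[[0.581, 0.625, 0.521], [0.769, -0.631, -0.102], [0.265, 0.46, -0.848]] tilt err deg 0.14531016122211457
TCP rel seated top: e1,e2,n mm [ -0.1   0.3 -19.1] jaw angle about n deg 59.8 F_n 0.2 T tool [ 0.42 -0.21 -0.01]
rect ((-2.2225470542907715, 1.4880485534667969), (40.89888000488281, 38.92268753051758), 59.77472686767578) off -0.6760409449267207 normal [-0.509  0.111  0.854] tilt 31.392933399268028 az 167.64846346166559 dot e1,e2 0.6293408094437682 0.07966234224440616 [ 260  261   49   45 1727]
```

View pics/w11.png

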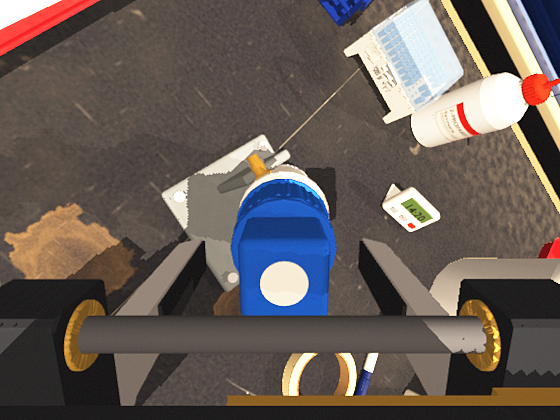

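Emit:
{"fn": "apply_moves", "kwargs": {
  "series": [
    [[0,0,0.001],[0,0,0],0.05],
    [[0,0,0],[0,0,0],0.036],
    [[0,0,0],[0,0,0],0.036],
    [[0,0,0],[0,0,0],0.036],
    [[0,0,0],[0,0,0],0.036],
    [[0,0,0],[0,0,0],0.036],
    [[0,0,0],[0,0,0],0.036],
    [[0,0,0],[0,0,0],0.036]
  ],
  "force": 55
}}

```text
clock: 16.08
tcp_pos: [0.5131, -0.0683, 0.207]
orientation: [0.875, 0.397, 0.225, 0.16]
contact_force: [0.9, -2.7, 3.9]
grip_width: 0.0419
```

```bash
python3 look.py wrist w12;python3 ax.py w12
```

```text
16.075 [ 0.5131 -0.0683  0.207 ] q [ 1.066 -0.094 -1.066  2.331  0.102  0.309 -0.83 ] F [ 0.9 -2.7  3.9] T [-0.8  -0.2  -0.39] w 0.04187049807671741
[[0.584, 0.623, 0.521], [0.767, -0.633, -0.102], [0.267, 0.459, -0.847]] tilt err deg 0.15315614607826325
TCP rel seated top: e1,e2,n mm [ -0.1   0.6 -20. ] jaw angle about n deg 59.6 F_n 2.6 T tool [-0.73 -0.55 -0.07]
```

Emit:
{"fn": "apply_moves", "kwargs": {
  "series": [
    [[0,0,-0.0006],[0,0,-9],0.036],
    [[0,0,-0.0006],[0,0,-9],0.036],
    [[0,0,-0.0006],[0,0,-9],0.036],
    [[0,0,-0.0006],[0,0,-9],0.036],
    [[0,0,-0.0006],[0,0,-9],0.036],
    [[0,0,-0.0006],[0,0,-9],0.036],
    [[0,0,-0.0006],[0,0,-9],0.036],
    [[0,0,-0.0006],[0,0,-9],0.036],
    [[0,0,-0.0006],[0,0,-9],0.036],
    [[0,0,-0.0006],[0,0,-9],0.036],
    [[0,0,-0.0006],[0,0,-9],0.036],
    [[0,0,-0.0006],[0,0,-9],0.036],
    [[0,0,0],[0,0,0],0.036]
  ]
}}

```text
clock: 17.75
tcp_pos: [0.5088, -0.0674, 0.2126]
orientation: [0.193, 0.942, 0.003, 0.276]
contact_force: [-1.1, -4.3, 1.6]
grip_width: 0.042
```

```bash
python3 look.py wrist w13;python3 ax.py w13
```

```text
17.75 [ 0.5088 -0.0674  0.2126] q [ 0.646 -0.102 -0.687  2.345  0.202  0.339  0.937] F [-1.1 -4.3  1.6] T [-0.79  0.44 -0.43] w 0.04199619932397803
[[-0.773, 0.363, 0.52], [0.366, 0.925, -0.102], [-0.518, 0.112, -0.848]] tilt err deg 0.13986512663031805
TCP rel seated top: e1,e2,n mm [ -0.2  -0.2 -13. ] jaw angle about n deg 167.6 F_n 1.5 T tool [ 0.99  0.07 -0.09]
```

Emit:
{"fn": "apply_moves", "kwargs": {
  "series": [
    [[0,0,-0.0006],[0,0,-9],0.036],
    [[0,0,-0.0006],[0,0,-9],0.036],
    [[0,0,-0.0006],[0,0,-9],0.036],
    [[0,0,-0.0006],[0,0,-9],0.036],
    [[0,0,-0.0006],[0,0,-9],0.036],
    [[0,0,-0.0006],[0,0,-9],0.036],
    [[0,0,-0.0006],[0,0,-9],0.036],
    [[0,0,-0.0006],[0,0,-9],0.036],
    [[0,0,0],[0,0,0],0.036]
  ]
}}

```text
clock: 18.92
tcp_pos: [0.5066, -0.0669, 0.217]
orientation: [-0.396, 0.876, -0.16, 0.225]
contact_force: [-3.9, -2.1, 4.4]
grip_width: 0.0419
```

```bash
python3 look.py wrist w14;python3 ax.py w14
```

```text
18.925 [ 0.5066 -0.0669  0.217 ] q [ 0.415 -0.115 -0.476  2.353  0.251  0.359  2.134] F [-3.9 -2.1  4.4] T [-0.61  0.35 -0.45] w 0.04187815221123929
[[-0.586, -0.621, 0.521], [-0.765, 0.636, -0.102], [-0.268, -0.458, -0.848]] tilt err deg 0.13630327975774445
TCP rel seated top: e1,e2,n mm [-0.3  0.3 -8.1] jaw angle about n deg -120.6 F_n 5.6 T tool [0.21 0.8  0.03]
```

View pics/w14.png

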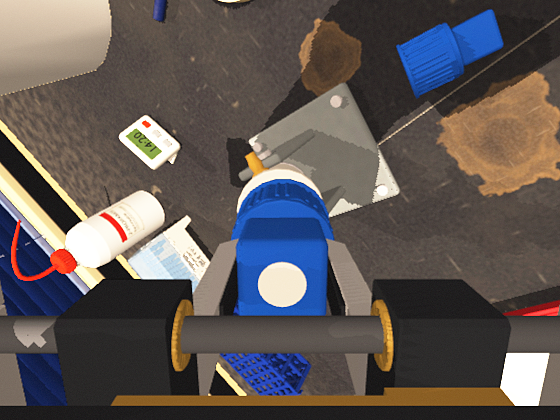

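Emit:
{"fn": "apply_moves", "kwargs": {
  "series": [
    [[0,0,-0.0004],[0,0,-5],0.036],
    [[0,0,-0.0003],[0,0,-4],0.036],
    [[0,0,-0.002],[0,0,0],0.036],
    [[0,0,-0.003],[0,0,0],0.036],
    [[0,0,0],[0,0,0],0.036]
  ]
}}

```text
clock: 19.6
tcp_pos: [0.5035, -0.0663, 0.2219]
orientation: [-0.464, 0.842, -0.177, 0.212]
contact_force: [-3.7, -0.3, 3.0]
grip_width: 0.0419
```

```bash
python3 look.py wrist w15;python3 ax.py w15;python3 - <<'E'
from h import *
d,st=pickle.load(open("w15.pkl","rb")); import head
head.head(d,st,top0-.0009*e1+.0325*n)
E
```

```text
19.6 [ 0.5035 -0.0663  0.2219] q [ 0.38  -0.13  -0.443  2.354  0.236  0.373  2.306] F [-3.7 -0.3  3. ] T [-0.19  0.73 -0.31] w 0.041862028487154763
[[-0.48, -0.706, 0.521], [-0.856, 0.507, -0.102], [-0.192, -0.494, -0.848]] tilt err deg 0.1443889429241251
TCP rel seated top: e1,e2,n mm [-0.2  0.2 -2.2] jaw angle about n deg -111.5 F_n 4.4 T tool [-0.48  0.66  0.09]
rect ((2.409298896789551, -1.3447341918945312), (67.02346801757812, 38.64767837524414), 68.52201843261719) off 0.4313278957505537 normal [-0.523  0.087  0.848] tilt 32.04349323603345 az 170.61376031291482 dot e1,e2 -1.0220717255422427 -0.134114961242545 [ 258  262   49   45 1740]
```

Emit:
{"fn": "apply_moves", "kwargs": {
  "series": [
    [[0,0,-0.005],[0,0,0],0.036],
    [[0,0,-0.008],[0,0,0],0.036],
    [[0,0,-0.008],[0,0,0],0.036],
    [[0,0,-0.008],[0,0,0],0.036],
    [[0,0,-0.008],[0,0,0],0.036],
    [[0,0,-0.008],[0,0,0],0.036],
    [[0,0,-0.008],[0,0,0],0.036],
    [[0,0,-0.008],[0,0,0],0.036],
    [[0,0,-0.008],[0,0,0],0.036],
    [[0,0,-0.006],[0,0,0],0.036],
    [[0,0,0],[0,0,0],0.036],
    [[0,0,0],[0,0,0],0.036]
  ]
}}

```text
clock: 21.15
tcp_pos: [0.4646, -0.0587, 0.2852]
orientation: [-0.465, 0.841, -0.177, 0.211]
contact_force: [-0.9, 0.3, -1.0]
grip_width: 0.0416
```

```bash
python3 look.py wrist w16;python3 ax.py w16; python3 look.py scene s16
```

```text
21.15 [ 0.4646 -0.0587  0.2852] q [ 0.3   -0.305 -0.349  2.327  0.059  0.56   2.476] F [-0.9  0.3 -1. ] T [0.28 0.59 0.03] w 0.04158020064154704
[[-0.479, -0.707, 0.52], [-0.857, 0.506, -0.102], [-0.191, -0.495, -0.848]] tilt err deg 0.13494658353480687
TCP rel seated top: e1,e2,n mm [-0.4  0.1 72.5] jaw angle about n deg -111.4 F_n -0.4 T tool [-0.65  0.08  0.07]
21.2 [ 0.4646 -0.0588  0.2851] q [ 0.3   -0.305 -0.349  2.327  0.059  0.56   2.476] F [-1.1 -0.  -0.6] T [0.21 0.62 0.04] w 0.041706511759624885
[[-0.479, -0.707, 0.52], [-0.857, 0.506, -0.102], [-0.191, -0.494, -0.848]] tilt err deg 0.1356248510175832
```

View pics/s16.png

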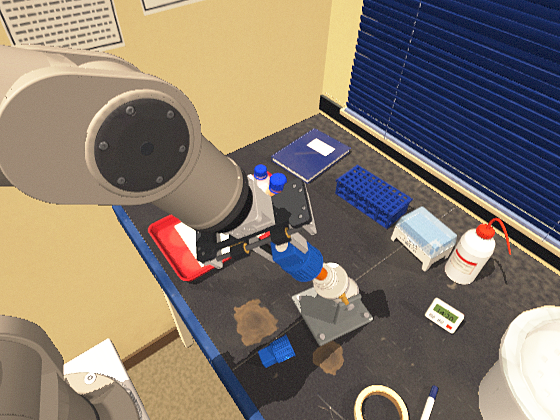

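View pics/w16.png

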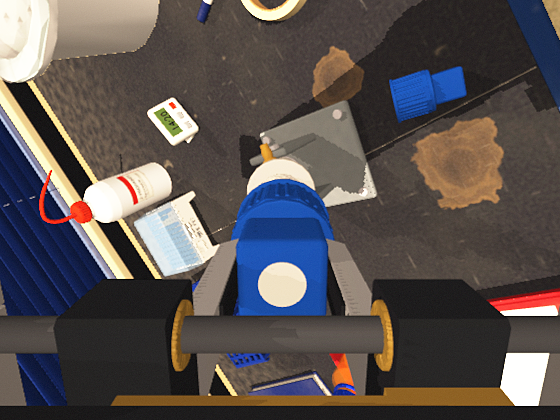

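Emit:
{"fn": "apply_moves", "kwargs": {
  "series": [
    [[0,0,-0.002],[0,0,8],0.036],
    [[0,0,-0.002],[0,0,8],0.036],
    [[0,0,-0.002],[0,0,8],0.036],
    [[0,0,-0.002],[0,0,8],0.036],
    [[0,0,-0.002],[0,0,8],0.036],
    [[-0.008,0.015,0],[0,0,0],0.036],
    [[-0.016,0.029,0],[0,0,0],0.036],
    [[-0.016,0.029,0],[0,0,0],0.036],
    [[-0.016,0.029,0],[0,0,0],0.036],
    [[-0.016,0.029,0],[0,0,0],0.036],
    [[-0.016,0.029,0],[0,0,0],0.036],
    [[-0.016,0.029,0],[0,0,0],0.036],
    [[-0.016,0.029,0],[0,0,0],0.036],
    [[-0.008,0.015,0],[0,0,0],0.036],
    [[0,0,0],[0,0,0],0.036]
  ]
}}

```text
clock: 23.12
tcp_pos: [0.5084, 0.2009, 0.2929]
orientation: [-0.15, 0.95, -0.092, 0.257]
contact_force: [-0.4, -0.0, -1.9]
grip_width: 0.0418
```

```bash
python3 look.py scene s17;python3 ax.py s17
python3 - <<'E'
from h import *
d,st=pickle.load(open("s17.pkl","rb")); Rm=R.from_quat(st["orientation"]).as_matrix()
print("-e1 in tool",(Rm.T@-e1).round(3)," Z in tool",Rm.T@[0,0,1],"tilt rotvec",np.degrees((lambda a:a/np.linalg.norm(a)*np.arccos(-Rm[2,2]))(Rm.T@np.cross(Rm[:,2],[0,0,-1]))).round(2))
E
```

```text
23.125 [0.5084 0.2009 0.2929] q [ 0.496 -0.053 -1.21   2.089  0.546  0.791  0.828] F [-0.4 -0.  -1.9] T [0.17 0.51 0.01] w 0.041763814635738035
[[-0.822, -0.238, 0.517], [-0.333, 0.938, -0.098], [-0.461, -0.253, -0.85]] tilt err deg 0.25416162684600296
TCP rel seated top: e1,e2,n mm [-263.6   -0.6   82. ] jaw angle about n deg -151.2 F_n -1.5 T tool [-0.32  0.43  0.03]
-e1 in tool [-0.481  0.877  0.   ]  Z in tool [-0.4614168  -0.25289365 -0.850376  ] tilt rotvec [-15.26  27.84   0.  ]
```

View pics/s17.png

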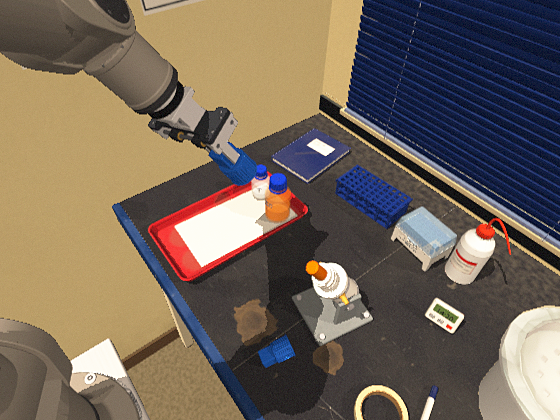

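Emit:
{"fn": "apply_moves", "kwargs": {
  "series": [
    [[0,0,0],[-1.5,2.8,0],0.036],
    [[0,0,0],[-2.5,4.6,0],0.036],
    [[0,0,0],[-2.5,4.6,0],0.036]
  ]
}}

```text
clock: 23.55
tcp_pos: [0.5084, 0.1983, 0.2941]
orientation: [-0.153, 0.976, -0.055, 0.148]
contact_force: [-0.7, -0.1, -1.7]
grip_width: 0.0416
```

```bash
cat > q.py <<'E'
from bench import manip
from h import *
st=manip.read_state(); Rm=R.from_quat(st["orientation"]).as_matrix()
print(st["clock"],"q",st["qpos"].round(3),st["tcp_pos"].round(4),"F",st["contact_force"].round(1),"T",st["ft_torque"].round(2),"w",st["grip_width"].__round__(4))
print("tilt rotvec",np.degrees((lambda a:a/np.linalg.norm(a)*np.arccos(-Rm[2,2]))(Rm.T@np.cross(Rm[:,2],[0,0,-1]))).round(2),"shift to (.45,.268,z)",(Rm.T@(np.array([.45,.268,st["tcp_pos"][2]])-st["tcp_pos"])).round(4))
E
python3 q.py
```

```text
23.55 q [ 0.498  0.09  -1.177  1.937  0.389  0.995  1.027] [0.5084 0.1983 0.2941] F [-0.7 -0.1 -1.7] T [0.15 0.25 0.03] w 0.0416
tilt rotvec [-8.87 15.83 -0.  ] shift to (.45,.268,z) [ 0.0312  0.0824 -0.0221]
```

Emit:
{"fn": "apply_moves", "kwargs": {
  "series": [
    [[0,0,0],[-2.5,4.5,0],0.036],
    [[0,0,0],[-2.5,4.5,0],0.036],
    [[0,0,0],[-2.0,4.0,0],0.036],
    [[0,0,0],[-1.9,2.8,0],0.036],
    [[0,0,0],[0,0,0],0.036]
  ]
}}

```text
clock: 24.18
tcp_pos: [0.5092, 0.1981, 0.2934]
orientation: [-0.154, 0.988, 0.001, 0.001]
contact_force: [0.1, 0.4, -1.7]
grip_width: 0.0416
```

```bash
python3 q.py; python3 look.py wrist w18; python3 look.py top t18
```

```text
24.175 q [ 0.458  0.323 -1.152  1.738  0.307  1.279  1.115] [0.5092 0.1981 0.2934] F [ 0.1  0.4 -1.7] T [ 0.04 -0.11  0.01] w 0.0416
tilt rotvec [ 0.08  0.12 -0.  ] shift to (.45,.268,z) [0.0352 0.0846 0.    ]
24.175 [0.5092 0.1981 0.2934] q [ 0.458  0.323 -1.152  1.738  0.307  1.279  1.115] F [ 0.1  0.4 -1.7] T [ 0.04 -0.11  0.01] w 0.041564480603890105
[[-0.953, -0.304, 0.002], [-0.304, 0.953, 0.002], [-0.002, 0.001, -1.0]] tilt err deg 31.92966977417114
24.225 [0.5087 0.1986 0.2935] q [ 0.457  0.322 -1.153  1.739  0.307  1.279  1.115] F [ 0.9 -0.2 -1.7] T [ 0.1  -0.12 -0.04] w 0.0417709027554933
[[-0.952, -0.305, 0.003], [-0.305, 0.952, 0.001], [-0.003, 0.0, -1.0]] tilt err deg 31.845990496539063
```

View pics/w18.png

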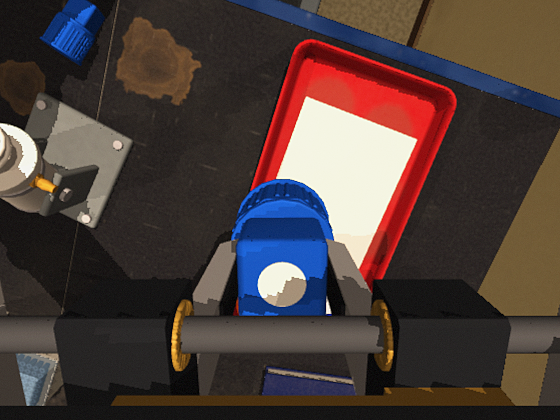

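View pics/t18.png

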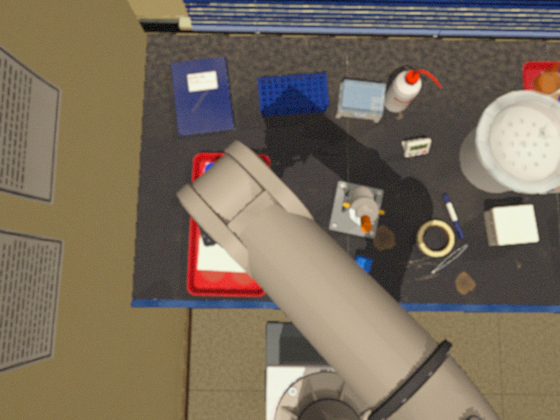

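Run:
```python
from h import *
d,st=pickle.load(open("w18.pkl","rb")); Z=np.array([0,0,1.])
for u,v in((305,40),(456,95),(257,185),(375,280)): print((u,v),rayplane(d,np.array([u]),np.array([v]),Z*.027,Z,st)[0].round(3))
for u,v in((307,97),(417,139)): print("paper",(u,v),rayplane(d,np.array([u]),np.array([v]),Z*.002,Z,st)[0].round(3))
# cap in hand: depth points of head top
import head
W=cloud(d,st); t0=st["tcp_pos"]+[0,0,.0345]
m=(abs(W[...,2]-t0[2])<.008)&(np.linalg.norm(W-t0,axis=-1)<.035)&(np.arange(420)[:,None]<312)
P=W[m];m0=P.mean(0);k=np.linalg.svd(P-m0)[2][2];print("head top z",np.median(P[:,2]),"normal",k*np.sign(k[2]),"tcp",st["tcp_pos"])
m=(W[...,2]<t0[2]-.03)&(W[...,2]>t0[2]-.05)&(np.linalg.norm(W-t0,axis=-1)<.06); print("round top z",np.median(W[m][:,2]),m.sum(), np.percentile(W[m][:,2],[10,50,90]))
```

```text
(305, 40) [0.341 0.174 0.027]
(456, 95) [0.344 0.372 0.027]
(257, 185) [0.526 0.17  0.027]
(375, 280) [0.605 0.367 0.027]
paper (307, 97) [0.399 0.198 0.002]
paper (417, 139) [0.405 0.356 0.002]
head top z 0.32818236490240144 normal [-0.05345032 -0.02024709  0.99836522] tcp [0.50921973 0.19806473 0.29338786]
round top z 0.2872026800815062 1996 [0.28270682 0.28720268 0.29346991]
```

Emit:
{"fn": "apply_moves", "kwargs": {
  "series": [
    [[0.005,0.012,0],[0,0,0],0.036],
    [[0.01,0.024,0],[0,0,0],0.036],
    [[0.01,0.024,0],[0,0,0],0.036],
    [[0.01,0.024,0],[0,0,0],0.036],
    [[0,0,0.015],[0,0,0],0.036],
    [[0,0,0.025],[0,0,0],0.036],
    [[0,0,0.03],[0,0,0],0.036],
    [[0,0,0.03],[0,0,0],0.036],
    [[0,0,0.03],[0,0,0],0.036],
    [[0,0,0.03],[0,0,0],0.036],
    [[0,0,0.025],[0,0,0],0.036],
    [[0,0,0.015],[0,0,0],0.036],
    [[0,0,0],[0,0,0],0.036],
    [[0,0,0],[0,0,0],0.036]
  ]
}}

```text
clock: 26.02
tcp_pos: [0.4502, 0.2691, 0.0943]
orientation: [-0.155, 0.988, 0.0, 0.002]
contact_force: [0.4, 0.2, -1.1]
grip_width: 0.0417
```

```bash
python3 q.py; python3 look.py scene s19; python3 look.py wrist w19
python3 - <<'E'
from h import *
d,_=pickle.load(open("s19.pkl","rb")); crop(d,120,130,320,290,4,"pics/s19c.png")
E
```

```text
26.025 q [ 0.144  0.5   -1.002  2.001  0.532  0.924  0.745] [0.4502 0.2691 0.0943] F [ 0.4  0.2 -1.1] T [ 0.1  -0.11 -0.01] w 0.0417
tilt rotvec [0.01 0.18 0.  ] shift to (.45,.268,z) [ 0.0006 -0.0009 -0.    ]
26.025 [0.4502 0.2691 0.0943] q [ 0.144  0.5   -1.002  2.001  0.532  0.924  0.745] F [ 0.4  0.2 -1.1] T [ 0.1  -0.11 -0.01] w 0.04173469339891631
[[-0.952, -0.306, 0.003], [-0.306, 0.952, 0.001], [-0.003, 0.0, -1.0]] tilt err deg 31.84696399557664
26.075 [0.4504 0.269  0.0944] q [ 0.144  0.5   -1.002  2.001  0.532  0.924  0.744] F [ 0.2  0.5 -0.9] T [ 0.11 -0.06 -0.04] w 0.04164912252493686
[[-0.952, -0.305, 0.003], [-0.305, 0.952, 0.001], [-0.003, 0.0, -1.0]] tilt err deg 31.829623999859248
```

View pics/s19c.png

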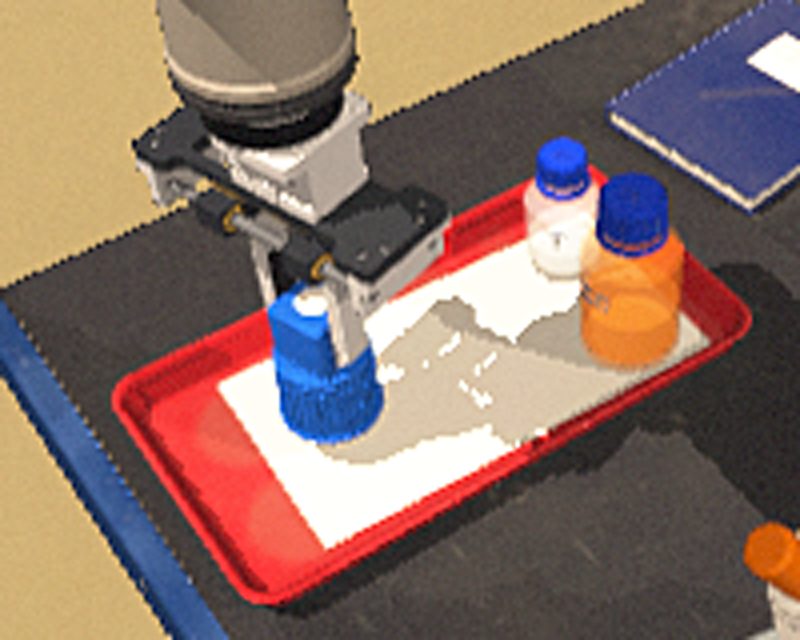

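View pics/w19.png

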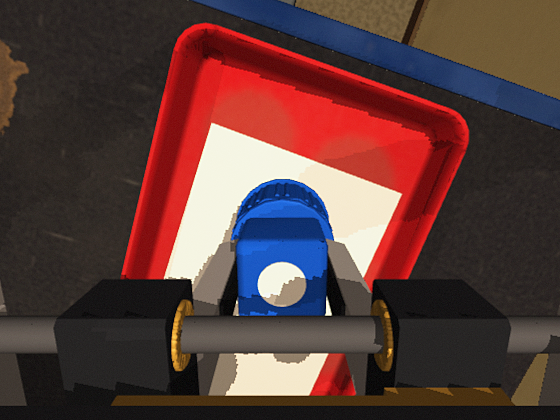

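Emit:
{"fn": "apply_moves", "kwargs": {
  "series": [
    [[0,0,0.01],[0,0,0],0.036],
    [[0,0,0.008],[0,0,0],0.036],
    [[0,0,0.005],[0,0,0],0.036],
    [[0,0,0.002],[0,0,0],0.036],
    [[0,0,0.002],[0,0,0],0.036],
    [[0,0,0],[0,0,0],0.036]
  ]
}}

```text
clock: 26.88
tcp_pos: [0.4501, 0.2687, 0.0665]
orientation: [-0.155, 0.988, 0.0, 0.001]
contact_force: [-0.7, 0.3, -1.1]
grip_width: 0.0419
```

```bash
python3 q.py
```

```text
26.875 q [ 0.113  0.537 -0.967  2.021  0.579  0.881  0.706] [0.4501 0.2687 0.0665] F [-0.7  0.3 -1.1] T [ 0.08 -0.16 -0.01] w 0.0419
tilt rotvec [0.   0.12 0.  ] shift to (.45,.268,z) [ 0.0003 -0.0006 -0.    ]
```

Emit:
{"fn": "apply_moves", "kwargs": {
  "series": [
    [[0,0,0.001],[0,0,0],0.036],
    [[0,0,0.001],[0,0,0],0.036],
    [[0,0,0],[0,0,0],0.036]
  ]
}}

```text
clock: 27.25
tcp_pos: [0.4501, 0.2686, 0.0645]
orientation: [-0.155, 0.988, 0.0, 0.001]
contact_force: [-0.4, 0.1, -1.9]
grip_width: 0.0414
```

```bash
python3 q.py
```

```text
27.25 q [ 0.111  0.54  -0.964  2.022  0.582  0.878  0.704] [0.4501 0.2686 0.0645] F [-0.4  0.1 -1.9] T [ 0.08 -0.07 -0.02] w 0.0414
tilt rotvec [-0.    0.12 -0.  ] shift to (.45,.268,z) [ 0.0003 -0.0005 -0.    ]
```

Emit:
{"fn": "apply_moves", "kwargs": {
  "series": [
    [[0,0,0.001],[0,0,0],0.036],
    [[0,0,0.0005],[0,0,0],0.036],
    [[0,0,0],[0,0,0],0.036]
  ]
}}

```text
clock: 27.62
tcp_pos: [0.4501, 0.2686, 0.063]
orientation: [-0.155, 0.988, 0.0, 0.001]
contact_force: [-0.4, 0.6, -0.1]
grip_width: 0.042
```

```bash
python3 q.py
```

```text
27.625 q [ 0.109  0.542 -0.963  2.023  0.585  0.876  0.701] [0.4501 0.2686 0.063 ] F [-0.4  0.6 -0.1] T [-0.02 -0.09  0.  ] w 0.042
tilt rotvec [-0.01  0.12  0.  ] shift to (.45,.268,z) [ 0.0003 -0.0006 -0.    ]
```

Emit:
{"fn": "apply_moves", "kwargs": {
  "series": [
    [[0,0,0.0005],[0,0,0],0.036],
    [[0,0,0.0005],[0,0,0],0.036],
    [[0,0,0],[0,0,0],0.036]
  ]
}}

```text
clock: 28.0
tcp_pos: [0.4502, 0.2689, 0.0629]
orientation: [-0.155, 0.988, -0.0, 0.001]
contact_force: [-4.7, -4.1, 18.9]
grip_width: 0.0417
```

```bash
python3 q.py
```

```text
28.0 q [ 0.108  0.542 -0.962  2.023  0.586  0.875  0.7  ] [0.4502 0.2689 0.0629] F [-4.7 -4.1 18.9] T [-1.14  1.01 -0.07] w 0.0417
tilt rotvec [-0.04  0.16  0.  ] shift to (.45,.268,z) [ 0.0004 -0.0008 -0.    ]
```

Emit:
{"fn": "apply_moves", "kwargs": {
  "series": [
    [[0,0,-0.0006],[0,0,0],0.036],
    [[0,0,0],[0,0,0],0.036]
  ]
}}

```text
clock: 28.25
tcp_pos: [0.4502, 0.2688, 0.0629]
orientation: [-0.155, 0.988, 0.0, 0.001]
contact_force: [-2.2, -1.7, 8.2]
grip_width: 0.0418
```

```bash
python3 q.py
```

```text
28.25 q [ 0.108  0.542 -0.962  2.023  0.585  0.875  0.701] [0.4502 0.2688 0.0629] F [-2.2 -1.7  8.2] T [-0.3   0.31  0.02] w 0.0418
tilt rotvec [-0.    0.15  0.  ] shift to (.45,.268,z) [ 0.0004 -0.0007 -0.    ]
```

Emit:
{"fn": "apply_moves", "kwargs": {
  "series": [
    [[0,0,-0.0003],[0,0,0],0.036],
    [[0,0,0],[0,0,0],0.044],
    [[0,0,0],[0,0,0],0.05],
    [[0,0,0],[0,0,0],0.07],
    [[0,0,0],[0,0,0],0.085],
    [[0,0,0],[0,0,0],0.085],
    [[0,0,0],[0,0,0],0.085],
    [[0,0,0],[0,0,0],0.085]
  ]
}}

```text
clock: 29.25
tcp_pos: [0.4501, 0.2686, 0.0629]
orientation: [-0.155, 0.988, 0.0, 0.001]
contact_force: [-0.8, -0.5, 0.0]
grip_width: 0.085
```

```bash
python3 q.py; python3 look.py wrist w20
```

```text
29.25 q [ 0.109  0.542 -0.962  2.023  0.585  0.876  0.701] [0.4501 0.2686 0.0629] F [-0.8 -0.5  0. ] T [ 0.09 -0.14 -0.02] w 0.085
tilt rotvec [-0.    0.13 -0.  ] shift to (.45,.268,z) [ 0.0003 -0.0006 -0.    ]
29.25 [0.4501 0.2686 0.0629] q [ 0.109  0.542 -0.962  2.023  0.585  0.876  0.701] F [-0.8 -0.5  0. ] T [ 0.09 -0.14 -0.02] w 0.08502880442254272
[[-0.952, -0.305, 0.002], [-0.305, 0.952, 0.001], [-0.002, -0.0, -1.0]] tilt err deg 31.889184398093345
```

View pics/w20.png

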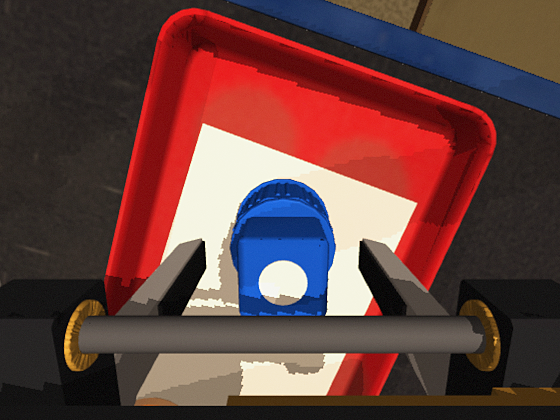

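The cap is released and standing, with both fingers clear of the head. Next I'll retreat straight up.

Emit:
{"fn": "apply_moves", "kwargs": {
  "series": [
    [[0,0,-0.01],[0,0,0],0.085],
    [[0,0,-0.02],[0,0,0],0.085],
    [[0,0,-0.03],[0,0,0],0.085],
    [[0,0,-0.03],[0,0,0],0.085],
    [[0,0,-0.03],[0,0,0],0.085],
    [[0,0,-0.03],[0,0,0],0.085],
    [[0,0,-0.03],[0,0,0],0.085],
    [[0,0,0],[0,0,0],0.085],
    [[0,0,0],[0,0,0],0.085]
  ]
}}

```text
clock: 30.42
tcp_pos: [0.4496, 0.2683, 0.2433]
orientation: [-0.155, 0.988, -0.0, 0.001]
contact_force: [-0.7, -0.3, -0.1]
grip_width: 0.085
```

```bash
python3 q.py; python3 look.py wrist w21; python3 look.py scene s21
python3 - <<'E'
from h import *
for nm in("w21","s21"):
    d,st=pickle.load(open(nm+".pkl","rb")); W=cloud(d,st); hsv=cv2.cvtColor(d["frame"],cv2.COLOR_BGR2HSV)
    m=(abs(W[...,2]-.099)<.012)&(np.hypot(W[...,0]-.45,W[...,1]-.2686)<.04)
    P=W[m]; q=P
    for i in range(5):
        m0=q.mean(0);k=np.linalg.svd(q-m0)[2][2];k*=np.sign(k[2]);q=P[abs((P-m0)@k)<.003]
    print(nm,"head top centre",m0.round(4),"median z",np.median(q[:,2]).round(4),"tilt deg",np.degrees(np.arccos(k[2])).round(1),len(q))
d,_=pickle.load(open("s21.pkl","rb")); crop(d,120,130,320,290,4,"pics/s21c.png")
# bottles: blue caps before/after in scene
d0=pickle.load(open("scene0.pkl","rb"))
for x in(d0,d):
    W=cloud(x);hsv=cv2.cvtColor(x["frame"],cv2.COLOR_BGR2HSV)
    b=(cv2.inRange(hsv,(100,120,50),(130,255,255))>0)&(W[...,2]>.08)&(W[...,1]>.12)&(W[...,0]>.56)&(W[...,0]<.75)
    k,l,s,c=cv2.connectedComponentsWithStats(b.astype(np.uint8))
    for i in range(1,k):
        if s[i,4]>30: print(c[i].round(1),s[i,4],np.median(W[l==i],0).round(3))
E
```

```text
30.425 q [ 0.292  0.316 -1.133  1.851  0.313  1.169  0.935] [0.4496 0.2683 0.2433] F [-0.7 -0.3 -0.1] T [ 0.09 -0.09 -0.03] w 0.085
tilt rotvec [-0.03  0.15  0.  ] shift to (.45,.268,z) [-0.0003 -0.0005  0.    ]
30.425 [0.4496 0.2683 0.2433] q [ 0.292  0.316 -1.133  1.851  0.313  1.169  0.935] F [-0.7 -0.3 -0.1] T [ 0.09 -0.09 -0.03] w 0.08496476231431913
[[-0.952, -0.305, 0.003], [-0.305, 0.952, 0.0], [-0.003, -0.0, -1.0]] tilt err deg 31.855370393601824
30.475 [0.4495 0.2682 0.2428] q [ 0.292  0.317 -1.132  1.851  0.313  1.169  0.935] F [-0.4 -0.  -0.3] T [ 0.06 -0.15  0.03] w 0.08523731804496688
[[-0.952, -0.305, 0.002], [-0.305, 0.952, 0.0], [-0.002, -0.0, -1.0]] tilt err deg 31.898310600376313
w21 head top centre [0.4491 0.2685 0.0976] median z 0.0976 tilt deg 0.6 1743
s21 head top centre [0.4472 0.2653 0.097 ] median z 0.0972 tilt deg 2.3 212
[259.9 170.7] 132 [0.659 0.308 0.101]
[277.7 182.8] 282 [0.647 0.213 0.137]
[260.1 170.6] 129 [0.66  0.307 0.102]
[277.8 182.6] 274 [0.648 0.213 0.137]
```

View pics/s21c.png

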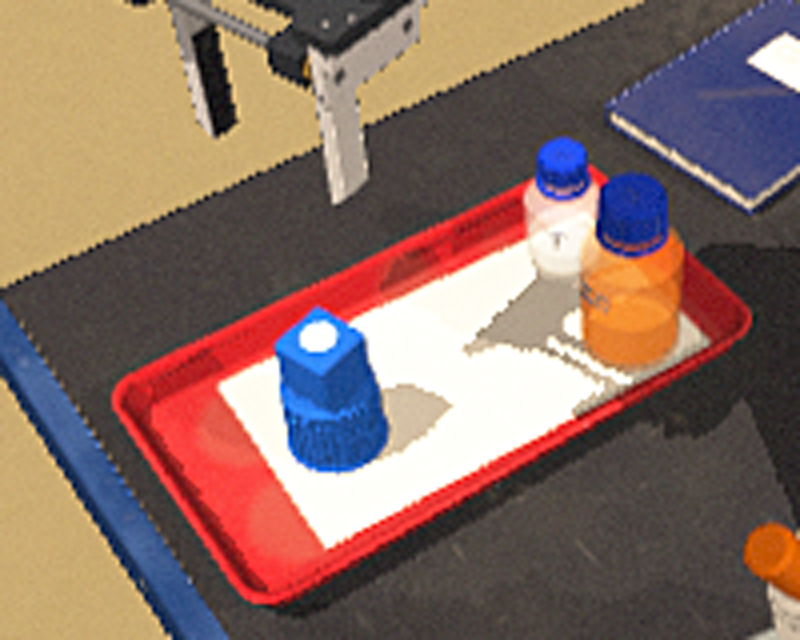

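View pics/w21.png

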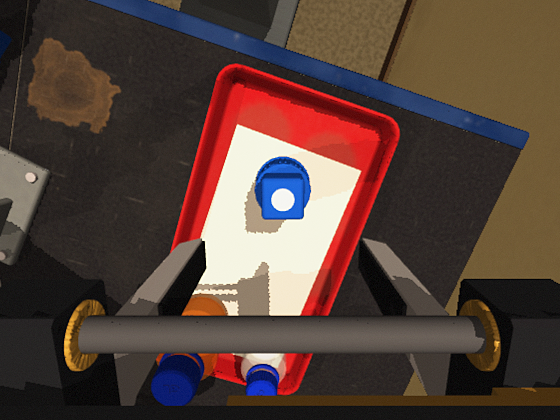

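The cap stands upright in the empty half of the tray. Its head top is at z ≈ 0.098 m, against about 0.099 m expected, with a tilt of 0.6° (wrist view). The bottles haven't moved, and the arm is clear of everything.

Run:
```python
from bench import manip
print(manip.hand_in())
```

```text
the job is handed in; nothing more can be done
None
```

The cap is off the housing and standing in the empty half of the tray. I handed the job in at about 30.5 s; `hand_in` gave no verdict.

**What I did:** I gripped the square head along the leaning axis and turned it anticlockwise in two strokes, about 237° and then 190°, letting go once in between to regrasp. I kept hold as the thread ended, lifted the cap along the axis clear of the riser, stood it upright and set it down. It touched the floor at up to 19 N, which I eased off before opening the fingers.

**Last checks:**

| Check | Result |
|---|---|
| Head position | (0.449, 0.268), about 82 mm from the tray centre towards the empty end and near the long centre line |
| Head top height | 97–98 mm; about 99 mm expected, within the 2 mm calibration |
| Tilt | 0.6° from the wrist camera, 2.3° from the scene camera; limit 5.7° |
| Bottles | Moved no more than about 1 mm, both upright |
| Arm | Clear of everything |

The two cameras disagreed slightly on tilt and by 2–3 mm on position. While the cap was still in the gripper, one depth fit suggested it tilted about 3°, but it settled flat once released. No check failed.

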